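Clamp a cheese wheel with the lift-and-index lever

TASK

Clamp the wheel of cheese firmly in the stand: turn the lever clockwise (seen from above) until it nears the post, lift it off its serrations, swing it back, let it settle into mesh without ramming it down and turn it clockwise again, until the spring above the pressure plate is squeezed to about half its length. Never force the lever against a post, do not squeeze the spring solid, leave the lever down in mesh and released, and leave everything else where it is.

Things in the scene. Friction and masses are not known exactly. Their poses are not given: they have to be found in the camera images.
- stand: fixed clamping stand: wooden board 260 x 250 x 25 mm carrying two upright steel posts (16 mm diameter) joined by a steel bridge (top face 147 mm above the table). Origin on the table under the vertical screw axis; z up. At lever angle 0 the lever points along the stand's -x (roughly to the robot). The board reaches from x = -110 to +150 mm and y = -125 to +125 mm. The screw's bare top stands 200 mm above the table on the axis and sinks as the nut is tightened
- pivot (a point): point on the vertical screw axis at the height of the lever knob's centre when the lever is down (209 mm above the table); fixed in the stand. The lever angle is that of the line from here to grip, counted from the stand's -x axis, positive clockwise seen from above (towards the stand's +y)
- posts: the two steel posts (16 mm diameter, 25 to 184 mm above the table), part of the stand; same origin and axes as the stand
- post_left (a point): top of the post at stand x = -30, y = +85 mm, 184 mm above the table. The lever's arm (16 mm wide, top face 175 mm above the table when down, 189 mm when fully lifted) runs against it at lever angle +1.05 rad, lifted or not
- post_right (a point): top of the post at stand x = -30, y = -85 mm, 184 mm above the table; stops the lever at lever angle -1.05 rad
- serrations: ring of 16 radial ridges (4.4 mm wide, crests 160 mm above the table) on the nut, under the lever's hub, whose four ridges drop between them; origin on the axis at table height. Turning the nut loads them with 12 to 22 N. Over 40 N, as when pressed down hard crest on crest, spoils them: press a few newtons at most, or let the lever's spring (9 N) seat it; letting go of the lifted lever is harmless
- lever: flat steel lever on a toothed hub, origin on the screw axis at table height when down. Carries the knob at its end. A spring holds it down: about 8 N at the knob starts to lift it, 11 N at the 14 mm upper stop; its motion up and down is damped
- grip (a point): centre of the black upright knob at the lever's end, 125 mm from the screw axis, to be pinched from above: cylinder 24 mm in diameter, 40 mm high (185 to 225 mm above the table when down), then a head 31 mm wide up to 235 mm. It revolves freely on the lever, so the gripper need not turn with the lever
- lift (a joint): height of the lever above its seat (m): 0 down in mesh, 0.014 upper stop; the serrations are clear from about 0.006. When the ridges stand crest on crest it rests at about 0.004 and drops in as it is turned on or wiggled
- index (a joint): angle of the lever relative to the nut (rad, clockwise positive); 0 at the start. In mesh it is a whole multiple of 0.393 (16 ridges round), with about 0.02 rad play either way. Free to turn only while lifted
- nut (a joint): angle of the nut (rad), growing as it is turned clockwise = tightened; lever angle = nut + index. Every rad lowers the screw 6 mm. It stays where it is left (friction about 0.32 N m; up to 0.55 N m to turn near the goal, that is 2.5 to 4.5 N across the knob). While the lever is in mesh the nut turns with it both ways, so swinging back unlifted loosens it
- spring (a joint): compression of the spring between the screw's collar and the pressure plate (m): 0 free (22 mm long) until the plate rests on the wheel, then growing 6 mm per rad of the nut, 3 N per mm; solid at 0.020. The plate starts 2 to 6 mm above the wheel
- plate (a point): centre of the underside of the round steel pressure plate (90 mm wide, 10 mm thick) at the foot of the screw
- wheel_top (a point): centre of the top of the loose hard-cheese wheel (130 mm wide, 60 mm high, 0.85 kg) that stands on the board under the plate
- iron_mid (a point): bystander: cheese iron, steel gouge with wooden handle, 125 mm long, lying on the stand's board behind the wheel
- button_mid (a point): bystander: small pale round cheese, 56 mm wide, 24 mm high, on the stand's board behind the wheel
- halfwheel_mid (a point): bystander: half cheese wheel, 75 mm radius, 60 mm high, on the table
- wedge_mid (a point): bystander: cheese wedge 110 mm long, 55 mm high, on the table
- tomme_mid (a point): bystander: small reddish-brown round cheese, 96 mm wide, 40 mm high, on the table
- knife_mid (a point): bystander: cheese knife, 270 mm long, flat on the table on the robot's side
- roundboard_mid (a point): bystander: round wooden board 160 mm wide with a cheese stump on it, 59 mm high in all
Mind the look-alikes: they are no part of the job. What is shaped like the part that bears wheel_top but green is not meant.

How it is judged:
On the way, in this order (a step that is already met when the one before it is completed fails the run):
1. the lever is lifted clear of its serrations and swung back relative to the nut (at least 0.5 rad counter-clockwise) (value of joint lift above 0.0045 m and value of joint index below -0.5 rad), for 0.1 s.
2. the lever is down in mesh again (value of joint lift below 0.0025 m and value of joint index below -0.5 rad), for 0.1 s.
At the end, for the whole second after the job is handed in: the spring between screw collar and pressure plate is squeezed by 7.8 to 14.5 mm (free length 22 mm) and stays so, the plate standing on the wheel (centres within 18 mm), the lever lies down in mesh (less than 2.5 mm above its seat), nothing turning (value of joint spring between 0.0078 and 0.0145 m and value of joint lift below 0.0025 m and velocity of joint nut between -0.02 and 0.02 rad/s and horizontal distance between wheel_top and plate below 0.018 m); the robot touches nothing.
It fails at once if the lever is rammed onto the serrations (over 40 N between them) (contact force between lever and serrations above 40 N).
It fails at once if the lever is forced against a post (over 30 N between them) (contact force between lever and posts above 30 N).
It fails at once if the spring is squeezed nearly solid (over 18 mm) (value of joint spring above 0.018 m).
It fails at once if the wheel is shifted by more than 20 mm (distance of wheel_top from where it was at the start of the episode above 0.02 m).
It fails at once if a bystander is moved by more than 30 mm (distance of any of iron_mid, button_mid, halfwheel_mid, wedge_mid, tomme_mid, knife_mid, roundboard_mid from where it was at the start of the episode above 0.03 m).
It also fails if it takes over 61 s, if anything falls off the work surface, if the arm or the gripper's body presses on something with over 40 N, if the wrist force passes 120 N, or if a joint passes its speed limit or range.

ROBOT

A 6-joint arm with a two-finger parallel gripper is mounted at the origin on the work surface. World frame = base frame: x ahead of the robot, y to its left, z up, the work surface at z = 0. Lengths are in m, angles in rad, forces in N, time in s.
With the tool pointing down it reaches from about 0.275 to 0.975 m from the base axis. Payload 8.4 kg.
Tool frame: the origin (TCP) lies at the very end of the fingers, on their centre line; the grasp point (between the pads) lies 19 mm behind it (ctrl.tcp_to_grasp is the distance from the TCP to the grasp point, in m); z points along the fingers, y is the line along which they close (so a half turn about z gives the same grasp; the last joint's range is limited). The gripper opens to 92 mm and grips with 3 to 60 N. Pads are 20 mm wide; open, the fingers measure 128 mm over their backs; the gripper's body (75 mm by 189 mm) begins 69 mm behind the grasp point.
Start: joints at [1.333, 0.353, 1.633, -0, 1.155, -0.002], TCP at [0.146, 0.608, 0.215] pointing down, gripper open.
Joint ranges: [-2.63, 2.63], [-0.92, 2.1], [0.06, 2.66], [-1.3, 4.44], [0, 2.69], [-3.02, 3.02]. Speed limits (rad/s): [2.22, 2.22, 2.79, 3.14, 3.14, 3.14].

INTERFACE

Orientations are given as a unit quaternion [w, x, y, z].
In Python, from workcell import ctrl, imaging gives the robot as it stands. The module is installed in compiled form; this text tells all that it offers.
- The arm moves only by the tool step_arm, never from a script. Its argument "plan" is text: rows parted by semicolons, each of 7 numbers parted by spaces: the shift along the tool's x, y, z as a fraction of full scale, then the turn, a rotation vector about the tool's x, y, z as a fraction of full scale, then the gripper's target within -1 to 1 (fully open at 1, half-way at 0, shut at -1). In form: x y z ax ay az grip; .... A call has 1 to 10 rows; each row is the pose to reach, as a shift and turn from the pose commanded when the call began, along the tool's axes at that moment; what a row does not reach only later rows make up. Full scale, the value 1, is 100 cm for a shift and 120 degrees for a turn. A row lasts 1/10 s, in which the tool goes at most 50 mm and 8.59 degrees, less where a joint would pass 70% of its speed; a pose out of reach is approached as far as the arm can. A call with a number of a shift or a turn outside -1 to 1 is refused whole. A call with a gripper value outside its range is refused whole. The fingers move at their own pace and stop on an object; "squeeze" is the grip in N (left out, the last holds). Time passes only in rows, so rows that repeat a pose let the fingers close. It gives the time, the measured TCP pose, the force, the opening and the grip force at its end, in the units of the state.
- ctrl.sense(): the state, without advancing time (a new reading comes with each control period).
- imaging.get_image(name): name is "scene" or "top" or "wrist"; returns the picture (480x640x3 uint8, red, green, blue); there is no depth.
- imaging.camera_model(name): a dict with "intrinsics" (3x3 intrinsics, pixels), "distortion" ([k1, k2, p1, p2, k3] as OpenCV has them; the pictures are not rectified), "cam_to_world" (4x4, takes a point from camera to world coordinates). Camera axes: x right, y down, z forward; pixel columns grow to the right and rows downward; lengths in m; the calibration is good to about 2 mm. A picture is of the moment at which its call begins: read the wrist's pose just before it. camera_model takes no time and is no camera call; for the wrist camera it gives the pose at the moment of the call.
- ctrl.sign_off(): hands the job in; it is judged then, once.
The state is a dict: "t": time; "qpos": joint angles; "joint_velocities": joint speeds; "tau": joint torques, N m; "tcp_pos": TCP position; "eef_rot": TCP orientation; "ft_force": force on the tool from outside, world axes, zero at the start; "torque": the same for the moment, N m; "gripper_width": opening from 0.0 (shut) to 1.0 (fully open); "finger_force": force on a finger pad.
Only numpy, scipy, OpenCV 4.12 (cv2) and the standard library are available. Lean on these libraries where they do the work, as an engineer would, in place of code of your own. Each camera call takes 0.05 s, during which the arm holds its last target. There are 200 camera calls.

## Working session

There is one attempt and no reset: what is moved stays moved. The work goes in short steps, Python scripts to look and compute and a tool call to move; the robot and the scene stay as the last step left them, time stands still between calls to the robot, and variables do not carry over. Pictures are saved under pics/ and viewed, at most 10 in all, crops included, and the job is handed in when it is done.

Besides the shell and the picture viewer there is one more tool, called after "Emit:" as name(argument=value, ...), one argument or row to a line, values as JSON. step_arm: Moves the arm, as the interface text tells. Its arguments: {"type":"object","properties":{"plan":{"type":"string"},"squeeze":{"type":"number"}},"required":["plan"]}

```bash
mkdir -p pics; cat > h.py <<'E'
from workcell import ctrl, imaging
import numpy as np, cv2
def snap(n,f):
    m=imaging.camera_model(n); im=imaging.get_image(n); cv2.imwrite('pics/'+f,im[:,:,::-1]); return m,im
def ray(m,uv):
    K=np.array(m['intrinsics'],float);D=np.array(m['distortion'],float);T=np.array(m['cam_to_world'])
    p=cv2.undistortPoints(np.array([[uv]],float),K,D)[0,0]
    return T[:3,3],T[:3,:3]@np.array([p[0],p[1],1])
def atz(m,uv,z):
    o,d=ray(m,uv); return o+d*(z-o[2])/d[2]
def proj(m,P):
    T=np.linalg.inv(np.array(m['cam_to_world']));r,_=cv2.Rodrigues(T[:3,:3])
    return cv2.projectPoints(np.array(P,float).reshape(-1,3),r,T[:3,3],np.array(m['intrinsics'],float),np.array(m['distortion'],float))[0][:,0]
E
python3 - <<'E'
from h import *
for n in('scene','top'): snap(n,n+'0.png')
s=ctrl.sense(); print(s['t'],s['tcp_pos'],s['eef_rot'],s['ft_force'],ctrl.tcp_to_grasp)
E
```

```text
0.1 [0.14589512 0.60727536 0.21392056] [-7.69672032e-05  1.17618114e-01  9.93058692e-01 -6.38203963e-04] [ 0.94148731  0.67832086 -0.77853756] 0.0187
```

View pics/scene0.png

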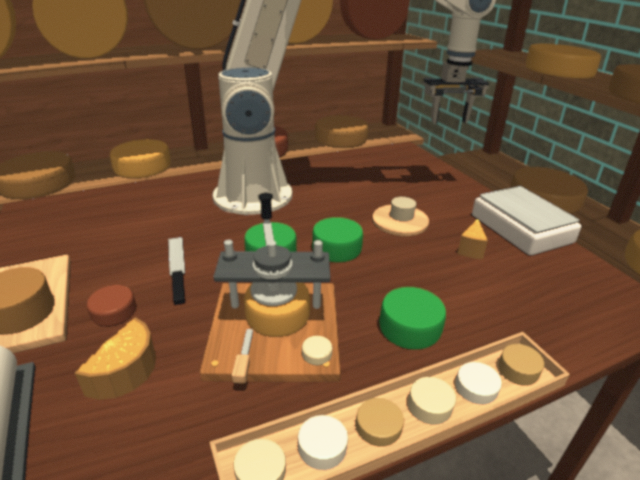

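View pics/top0.png

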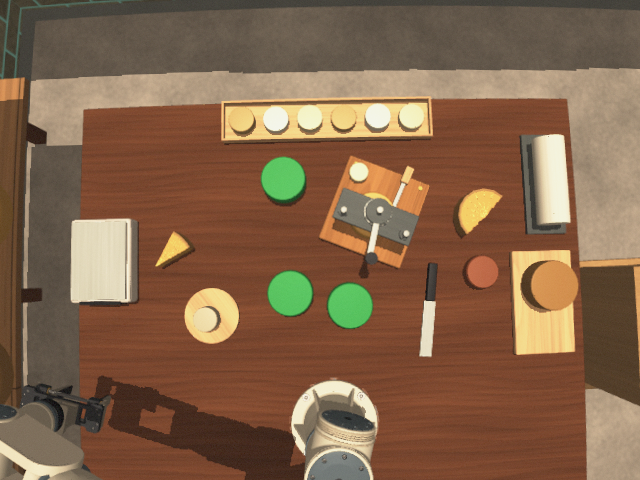

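The scene view shows the stand with the lever knob at about (266,205). In the top view the screw is at about (379,210), the posts at (344,210) and (406,233), and the knob at (371,258).

```bash
python3 - <<'E'
from h import *
a=cv2.imread('pics/top0.png')[150:275,310:440]; b=cv2.imread('pics/scene0.png')[180:320,200:345]
a=cv2.resize(a,(390*1,375),interpolation=3);b=cv2.resize(b,(400,386),interpolation=3)
c=np.zeros((386,790,3),np.uint8);c[:375,:390]=a;c[:,390:]=b;cv2.imwrite('pics/c1.png',c)
m=imaging.camera_model('top')
print('screw',atz(m,(379,210),.2),'pl',atz(m,(344,210),.184),'pr',atz(m,(406,233),.184),'knob',atz(m,(371,258),.235))
print(m['cam_to_world'][:3,3])
E
```

```text
screw [ 0.58655856 -0.12123196  0.2       ] pl [ 0.59069492 -0.03431272  0.184     ] pr [ 0.52829254 -0.18987193  0.184     ] knob [ 0.46630415 -0.09346051  0.235     ]
[0.4440307  0.02406072 1.33361258]
```

View pics/c1.png

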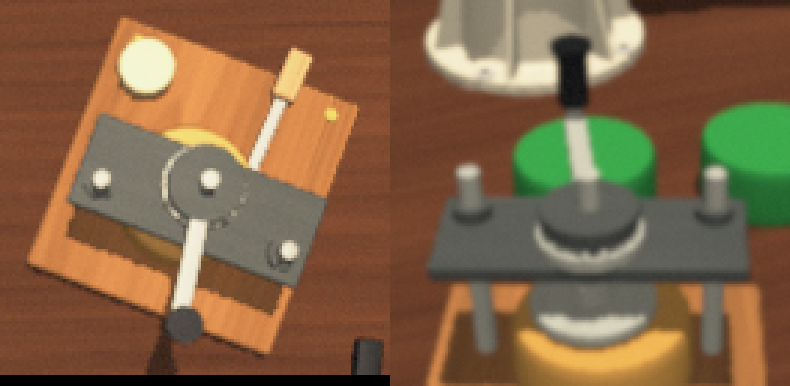

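Emit:
step_arm(
  plan="0 0 -0.05 0 0 0 1; -0.1 -0.13 -0.09 0 0 0 1; -0.475 -0.606 -0.09 0 0 0 1; -0.475 -0.606 -0.09 0 0 0 1; -0.475 -0.606 -0.09 0 0 0 1; -0.475 -0.606 -0.09 0 0 0 1; -0.475 -0.606 -0.09 0 0 0 1; -0.475 -0.606 -0.09 0 0 0 1; -0.475 -0.606 -0.09 0 0 0 1; -0.475 -0.606 -0.09 0 0 0 1",
  squeeze=25,
)

```text
t: 1.1
tcp_pos: [0.3325, 0.1981, 0.2921]
eef_rot: [0.0, 0.117, 0.993, 0.0]
ft_force: [0.4, 0.3, -0.1]
gripper_width: 0.999
finger_force: 0.0
```

```bash
cat >> h.py <<'E'
from scipy.spatial.transform import Rotation as Ro
def st():
    s=ctrl.sense();q=np.array(s['eef_rot']);return s,np.array(s['tcp_pos']),Ro.from_quat(q[[1,2,3,0]]).as_matrix()
def to(P):
    s,p,R=st(); return np.round(R.T@(np.array(P)-p),4)
E
python3 - <<'E'
from h import *
s,p,R=st();print(s['t'],p,to([.4663,-.0935,.30]));print(R.round(3))
E
```

```text
1.1 [0.33245171 0.1980787  0.29210041] [-0.1981 -0.2524 -0.0079]
[[-0.972  0.233  0.   ]
 [ 0.233  0.972  0.   ]
 [-0.     0.    -1.   ]]
```

Emit:
step_arm(
  plan="-0.18 -0.23 -0.004 0 0 0 1; -0.18 -0.23 -0.004 0 0 0 1; -0.18 -0.23 -0.004 0 0 0 1; -0.18 -0.23 -0.004 0 0 0 1; -0.18 -0.23 -0.004 0 0 0 1; -0.18 -0.23 -0.004 0 0 0 1; -0.18 -0.23 -0.004 0 0 0 1; -0.18 -0.23 -0.004 0 0 0 1; -0.18 -0.23 -0.004 0 0 0 1; -0.18 -0.23 -0.004 0 0 0 1",
)

```text
t: 2.1
tcp_pos: [0.4531, -0.0646, 0.296]
eef_rot: [-0.0, 0.117, 0.993, 0.0]
ft_force: [0.2, -0.1, -0.5]
gripper_width: 1.003
finger_force: 0.0
```

```bash
python3 - <<'E'
from h import *
m,im=snap('wrist','w1.png')
s,p,R=st();print(s['t'],p,to([.4663,-.0935,.30]))
print(proj(m,[[.466,-.0935,.235],[.588,-.1233,.2],[.592,-.034,.184],[.528,-.19,.184]]).round())
E
```

```text
2.15 [ 0.4532122  -0.06458903  0.29608277] [-0.0194 -0.0251 -0.0039]
[[282. 293.]
 [291. 430.]
 [406. 397.]
 [188. 368.]]
```

View pics/w1.png

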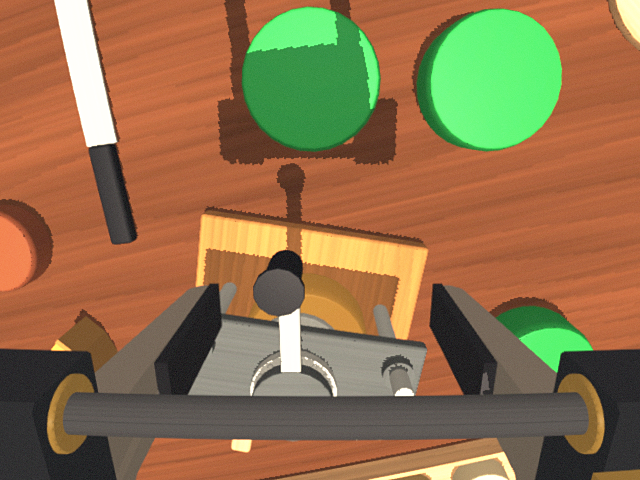

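The wrist view shows the knob head centred at (278,289) and the left post top at about (403,393). Both are about 4 px from prediction, so I need a small common shift.

```bash
python3 - <<'E'
from h import *
m=imaging.camera_model('wrist')
k=atz(m,(278.5,289.5),.235);print(k,atz(m,(403,393),.184))
k[2]=.30;print(to(k));k[2]=.188;print(to(k))
E
```

```text
[ 0.46348677 -0.09516383  0.235     ] [ 0.58785704 -0.0353823   0.184     ]
[-0.0171 -0.0274 -0.0039]
[-0.0171 -0.0274  0.1081]
```

Emit:
step_arm(
  plan="-0.018 -0.027 0 0 0 0 1; -0.018 -0.027 0.02 0 0 0 1; -0.018 -0.027 0.05 0 0 0 1; -0.018 -0.027 0.08 0 0 0 1; -0.018 -0.027 0.108 0 0 0 1; -0.018 -0.027 0.108 0 0 0 1; -0.018 -0.027 0.108 0 0 0 -0.6; -0.018 -0.027 0.108 0 0 0 -0.6; -0.018 -0.027 0.108 0 0 0 -0.6; -0.018 -0.027 0.108 0 0 0 -0.6",
  squeeze=25,
)

```text
t: 3.15
tcp_pos: [0.4654, -0.0962, 0.1891]
eef_rot: [0.001, 0.118, 0.993, -0.0]
ft_force: [-0.1, -0.1, 0.1]
gripper_width: 0.672
finger_force: 0.0
```

Emit:
step_arm(
  plan="0 0 0 0 0 0 -1; 0 0 0 0 0 0 -1; 0 0 0 0 0 0 -1; 0 0 0 0 0 0 -1; 0 0 0 0 0 0 -1",
)

```text
t: 3.65
tcp_pos: [0.4647, -0.0962, 0.188]
eef_rot: [-0.0, 0.118, 0.993, -0.0]
ft_force: [-1.3, 0.4, 0.3]
gripper_width: 0.318
finger_force: 25.0
```

```bash
cat >> h.py <<'E'
C=np.array([.5862,-.1247]);X=np.array([.927,-.376]);X/=np.linalg.norm(X);Y=np.array([-X[1],X[0]])
def ang(p): d=p[:2]-C; return np.arctan2(d@Y,-d@X)
def arc(t0,t1,n):
    s,p,R=st();f=lambda t:C+.125*(-X*np.cos(t)+Y*np.sin(t))
    for t in np.linspace(t0,t1,n+1)[1:]:
        d=R.T@np.append(f(t)-f(t0),0);print(f'{t:.2f}: {d[0]:.3f} {d[1]:.3f}')
E
python3 - <<'E'
from h import *
s,p,R=st();print(ang(p),np.linalg.norm(p[:2]-C));arc(ang(p),.92,10)
E
```

```text
-0.15497646479640892 0.12476343804993091
-0.05: -0.001 0.013
0.06: -0.003 0.027
0.17: -0.006 0.040
0.28: -0.011 0.052
0.38: -0.017 0.064
0.49: -0.025 0.075
0.60: -0.033 0.086
0.71: -0.043 0.095
0.81: -0.054 0.103
0.92: -0.065 0.110
```

Emit:
step_arm(
  plan="-0.001 0.013 0 0 0 0 -1; -0.003 0.027 0 0 0 0 -1; -0.006 0.040 0 0 0 0 -1; -0.011 0.052 0 0 0 0 -1; -0.017 0.064 0 0 0 0 -1",
  squeeze=40,
)

```text
t: 4.15
tcp_pos: [0.4971, -0.0367, 0.188]
eef_rot: [0.0, 0.117, 0.993, -0.0]
ft_force: [-0.3, -5.0, -1.6]
gripper_width: 0.309
finger_force: 40.0
```

```bash
python3 - <<'E'
from h import *
s,p,R=st();print(s['t'],ang(p),np.linalg.norm(p[:2]-C),s['ft_force'],s['gripper_width']);arc(.382,.92,5)
E
```

```text
4.15 0.3935721598282 0.12520526487911435 [-0.32322108 -5.03749593 -1.63468891] 0.3094663891073973
0.49: -0.007 0.011
0.60: -0.016 0.022
0.70: -0.026 0.031
0.81: -0.036 0.039
0.92: -0.048 0.046
```

Emit:
step_arm(
  plan="-0.007 0.011 0 0 0 0 -1; -0.016 0.022 0 0 0 0 -1; -0.026 0.031 0 0 0 0 -1; -0.036 0.039 0 0 0 0 -1; -0.047 0.045 0 0 0 0 -1; -0.047 0.045 0 0 0 0 -1; -0.047 0.045 0 0 0 0 -1",
)

```text
t: 4.85
tcp_pos: [0.5528, -0.0044, 0.1881]
eef_rot: [0.0, 0.118, 0.993, 0.001]
ft_force: [-1.8, 4.2, 3.8]
gripper_width: 0.315
finger_force: 40.0
```

```bash
python3 - <<'E'
from h import *
m,im=snap('top','t2.png')
s,p,R=st();print(s['t'],ang(p),np.linalg.norm(p[:2]-C),s['ft_force'],s['gripper_width']);t=ang(p);arc(t,t-1.571,10)
a=cv2.imread('pics/t2.png')[130:300,300:450];cv2.imwrite('pics/t2c.png',cv2.resize(a,(525,595),interpolation=3))
E
```

```text
4.9 0.9118085669379055 0.12477135158780836 [-0.63265775  4.61792905  3.11921765] 0.3127912699801122
0.75: 0.016 -0.011
0.60: 0.031 -0.024
0.44: 0.043 -0.040
0.28: 0.052 -0.057
0.13: 0.059 -0.075
-0.03: 0.063 -0.094
-0.19: 0.064 -0.114
-0.34: 0.062 -0.133
-0.50: 0.056 -0.152
-0.66: 0.048 -0.170
```

View pics/t2c.png

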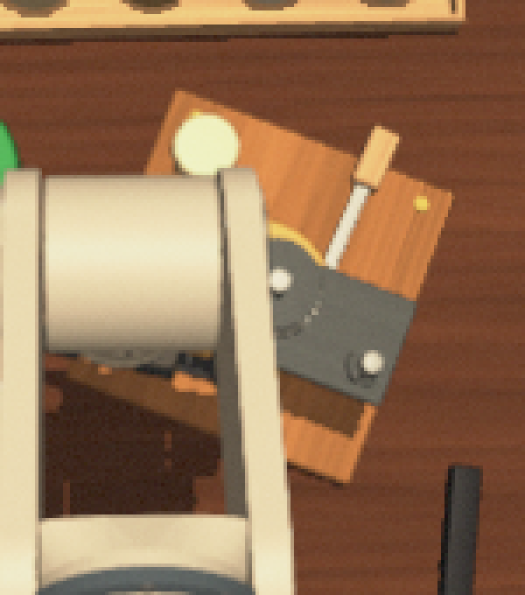

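The arm hides the lever in this view; the screw top at (280,281) and the stand have not moved. The pose stayed on the 125 mm arc, so the knob followed. Next I lift.

Emit:
step_arm(
  plan="0 0 -0.003 0 0 0 -1; 0 0 -0.006 0 0 0 -1; 0 0 -0.009 0 0 0 -1; 0 0 -0.011 0 0 0 -1; 0 0 -0.011 0 0 0 -1; 0 0 -0.011 0 0 0 -1; 0 0 -0.011 0 0 0 -1",
)

```text
t: 5.6
tcp_pos: [0.5523, -0.005, 0.1989]
eef_rot: [-0.0, 0.118, 0.993, 0.0]
ft_force: [-2.0, 4.4, -9.3]
gripper_width: 0.312
finger_force: 40.0
```

```bash
python3 - <<'E'
from h import *
m,im=snap('scene','s2.png')
s,p,R=st();print(s['t'],p,s['ft_force'])
a=cv2.imread('pics/s2.png')[120:330,190:380];cv2.imwrite('pics/s2c.png',cv2.resize(a,(543,600),interpolation=3))
E
```

```text
5.65 [ 0.55239048 -0.00501335  0.19895122] [ -1.51000247   4.97443753 -10.07502505]
```

View pics/s2c.png

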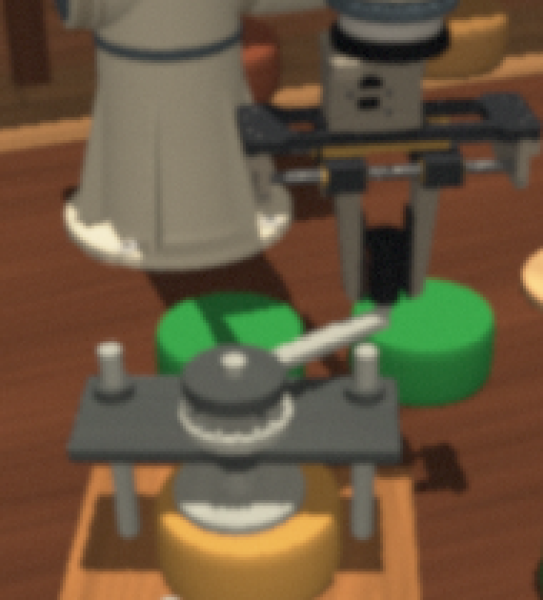

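The scene crop shows the gripper holding the knob at (385,260) with the lever raised and clear of the post at (366,350). The 10 N pull fits a lift of about 10 mm, so I swing back.

Emit:
step_arm(
  plan="0.016 -0.011 0 0 0 0 -1; 0.031 -0.024 0 0 0 0 -1; 0.043 -0.040 0 0 0 0 -1; 0.052 -0.057 0 0 0 0 -1; 0.059 -0.075 0 0 0 0 -1; 0.063 -0.094 0 0 0 0 -1; 0.064 -0.114 0 0 0 0 -1; 0.062 -0.133 0 0 0 0 -1; 0.056 -0.152 0 0 0 0 -1; 0.048 -0.170 0 0 0 0 -1",
)

```text
t: 6.65
tcp_pos: [0.4667, -0.1611, 0.1997]
eef_rot: [0.001, 0.118, 0.993, -0.001]
ft_force: [6.0, 3.0, -10.3]
gripper_width: 0.31
finger_force: 40.0
```

Emit:
step_arm(
  plan="0 0 0 0 0 0 -1; 0 0 0 0 0 0 -1; 0 0 0 0 0 0 -1",
)

```text
t: 6.95
tcp_pos: [0.4663, -0.1592, 0.1993]
eef_rot: [0.001, 0.118, 0.993, -0.0]
ft_force: [4.0, 0.8, -9.9]
gripper_width: 0.312
finger_force: 40.0
```

```bash
python3 - <<'E'
from h import *
s,p,R=st();print(s['t'],p,ang(p),np.linalg.norm(p[:2]-C),s['ft_force'])
E
```

```text
6.95 [ 0.46634999 -0.15924785  0.19929304] -0.6659835210406704 0.12473002694498998 [ 3.95725306  0.83227632 -9.92119294]
```

Emit:
step_arm(
  plan="0 0 0.002 0 0 0 -1; 0 0 0.004 0 0 0 -1; 0 0 0.006 0 0 0 -1; 0 0 0.008 0 0 0 -1; 0 0 0.010 0 0 0 -1; 0 0 0.010 0 0 0 -1; 0 0 0.010 0 0 0 -1",
)

```text
t: 7.65
tcp_pos: [0.4662, -0.1592, 0.189]
eef_rot: [0.0, 0.118, 0.993, 0.0]
ft_force: [3.7, 1.1, -7.7]
gripper_width: 0.313
finger_force: 40.0
```

Emit:
step_arm(
  plan="0 0 0.0005 0 0 0 -1; 0 0 0.001 0 0 0 -1; 0 0 0.001 0 0 0 -1; 0 0 0.001 0 0 0 -1; 0 0 0.001 0 0 0 -1",
)

```text
t: 8.15
tcp_pos: [0.4662, -0.1593, 0.1882]
eef_rot: [0.0, 0.118, 0.993, -0.0]
ft_force: [2.3, 0.9, -5.8]
gripper_width: 0.314
finger_force: 40.0
```

```bash
python3 - <<'E'
from h import *
s,p,R=st();print(s['t'],p,ang(p),s['ft_force']);t=ang(p);arc(t,.80,14)
E
```

```text
8.15 [ 0.46622206 -0.15929947  0.18817903] -0.6660969828307881 [ 2.27610941  0.88341595 -5.75523194]
-0.56: 0.006 0.012
-0.46: 0.010 0.024
-0.35: 0.014 0.037
-0.25: 0.016 0.050
-0.14: 0.016 0.063
-0.04: 0.016 0.076
0.07: 0.013 0.089
0.17: 0.010 0.101
0.28: 0.005 0.113
0.38: -0.001 0.125
0.49: -0.008 0.136
0.59: -0.016 0.146
0.70: -0.026 0.155
0.80: -0.036 0.163
```

Emit:
step_arm(
  plan="0 0 0.001 0 0 0 -1; 0 0 0.001 0 0 0 -1; 0.006 0.012 0.001 0 0 0 -1; 0.010 0.024 0.001 0 0 0 -1; 0.014 0.037 0.001 0 0 0 -1; 0.016 0.050 0.001 0 0 0 -1; 0.016 0.050 0.001 0 0 0 -1",
)

```text
t: 8.85
tcp_pos: [0.4628, -0.1055, 0.1878]
eef_rot: [0.001, 0.117, 0.993, 0.0]
ft_force: [-0.2, -0.7, 7.2]
gripper_width: 0.311
finger_force: 40.0
```

```bash
python3 - <<'E'
from h import *
s,p,R=st();print(s['t'],p,ang(p),np.linalg.norm(p[:2]-C),s['ft_force']);t=ang(p);arc(t,.80,10)
E
```

```text
8.85 [ 0.46281966 -0.10551017  0.18776088] -0.23103511988850287 0.12486375405545756 [-0.24011905 -0.72147718  7.20549377]
-0.13: 0.000 0.013
-0.02: -0.001 0.026
0.08: -0.003 0.038
0.18: -0.006 0.051
0.28: -0.011 0.063
0.39: -0.017 0.074
0.49: -0.024 0.085
0.59: -0.033 0.095
0.70: -0.042 0.104
0.80: -0.052 0.112
```

Emit:
step_arm(
  plan="0 0.013 -0.0005 0 0 0 -1; -0.001 0.026 -0.0007 0 0 0 -1; -0.003 0.038 -0.0007 0 0 0 -1; -0.006 0.051 -0.0007 0 0 0 -1; -0.011 0.063 -0.0007 0 0 0 -1",
)

```text
t: 9.35
tcp_pos: [0.4879, -0.0472, 0.1878]
eef_rot: [-0.0, 0.117, 0.993, -0.0]
ft_force: [-0.6, -3.8, 6.0]
gripper_width: 0.31
finger_force: 40.0
```

```bash
python3 - <<'E'
from h import *
s,p,R=st();print(s['t'],p,ang(p),np.linalg.norm(p[:2]-C),s['ft_force']);arc(.28,.80,5)
E
```

```text
9.35 [ 0.48788912 -0.04723402  0.18781246] 0.2820293482029773 0.1251639237549628 [-0.59252384 -3.80723385  5.97606391]
0.38: -0.006 0.012
0.49: -0.013 0.022
0.59: -0.021 0.032
0.70: -0.031 0.041
0.80: -0.041 0.050
```

Resistance of about 4 N across the knob shows the nut is turning. I continue.

Emit:
step_arm(
  plan="-0.006 0.012 -0.0005 0 0 0 -1; -0.013 0.022 -0.0005 0 0 0 -1; -0.021 0.032 -0.0005 0 0 0 -1; -0.031 0.041 -0.0005 0 0 0 -1; -0.041 0.050 -0.0005 0 0 0 -1; -0.041 0.050 -0.0005 0 0 0 -1; -0.041 0.050 -0.0005 0 0 0 -1",
)

```text
t: 10.05
tcp_pos: [0.5396, -0.0087, 0.188]
eef_rot: [0.0, 0.118, 0.993, 0.0]
ft_force: [-0.9, 0.5, 2.1]
gripper_width: 0.313
finger_force: 40.0
```

```bash
python3 - <<'E'
from h import *
m,im=snap('scene','s3.png')
s,p,R=st();print(s['t'],p,ang(p),s['ft_force'])
A=cv2.imread('pics/s2.png')[225:325,205:345];B=cv2.imread('pics/s3.png')[225:325,205:345];O=cv2.imread('pics/scene0.png')[225:325,205:345]
f=lambda a:cv2.resize(a,(392,280),interpolation=3)
c=np.vstack([np.hstack([f(O),f(A)]),np.hstack([f(B),f(B)*0])]);cv2.imwrite('pics/cmp.png',c)
E
```

```text
10.1 [ 0.53924384 -0.00882886  0.18805999] 0.8004441295286684 [-0.88623581  0.71307441  1.71427589]
```

View pics/cmp.png

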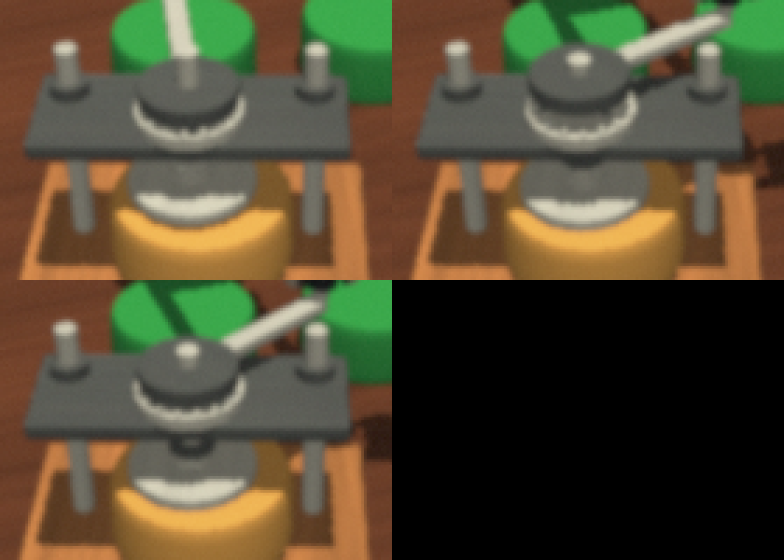

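The bottom-left picture (now) shows the lever hub low in mesh. The collar is visible below the bridge at (190,445), and the plate is down on the wheel, about 3 px lower than at the start. With 2.52 rad turned the spring should be at about 9–13 mm, so I release and retreat.

Emit:
step_arm(
  plan="0 0 0 0 0 0 -0.2; 0 0 0 0 0 0 0.1; 0 0 0 0 0 0 0.2; 0 0 0 0 0 0 0.2; 0 0 0 0 0 0 0.2; 0 0 -0.015 0 0 0 0.2; 0 0 -0.04 0 0 0 0.2; 0 0 -0.08 0 0 0 0.2; 0 0 -0.12 0 0 0 0.2; 0 0 -0.12 0 0 0 0.2",
)

```text
t: 11.1
tcp_pos: [0.5419, -0.0092, 0.3138]
eef_rot: [0.004, 0.118, 0.993, 0.0]
ft_force: [0.4, 0.2, -0.2]
gripper_width: 0.603
finger_force: 0.0
```

Emit:
step_arm(
  plan="0.05 0 0 0 0 0 0.2; 0.1 0.03 0 0 0 0 0.2; 0.1 0.1 0 0 0 0 0.2; 0.1 0.15 0 0 0 0 0.2; 0.1 0.2 0 0 0 0 0.2; 0.1 0.2 0 0 0 0 0.2; 0.1 0.2 0 0 0 0 0.2; 0.1 0.2 0 0 0 0 0.2; 0.1 0.2 0 0 0 0 0.2; 0.1 0.2 0 0 0 0 0.2",
)

```text
t: 12.1
tcp_pos: [0.4885, 0.2075, 0.3082]
eef_rot: [-0.0, 0.118, 0.993, -0.0]
ft_force: [1.2, -0.4, 0.2]
gripper_width: 0.597
finger_force: 0.0
```

```bash
python3 - <<'E'
from h import *
snap('scene','s4.png');m,_=snap('top','t4.png');s=ctrl.sense();print(s['t'],s['tcp_pos'],s['ft_force'])
a=cv2.imread('pics/s4.png')[170:330,190:370];b=cv2.imread('pics/t4.png')[140:275,310:440]
c=np.hstack([cv2.resize(a,(450,400),interpolation=3),cv2.resize(b,(345,400),interpolation=3)]);cv2.imwrite('pics/c4.png',c)
E
```

```text
12.2 [0.48865903 0.20775394 0.3083574 ] [-0.12643795 -0.46890245  0.56345201]
```

View pics/c4.png

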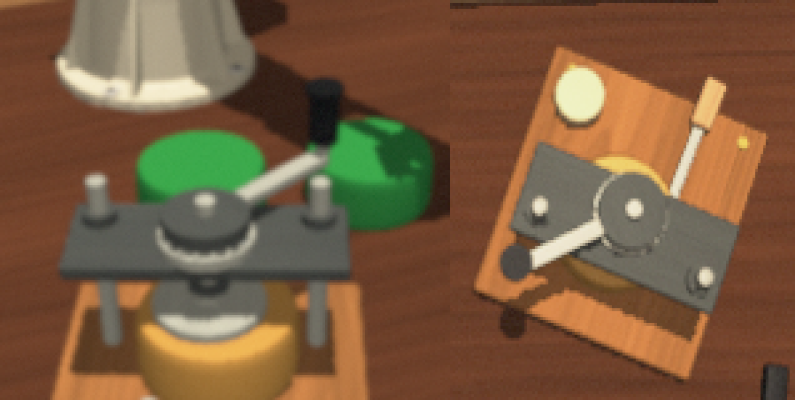

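The final view shows the lever released and down, with the knob at (322,110) in the left half. The collar is low above the plate, and the bystanders are where they were.

```bash
python3 -c "
from workcell import ctrl
print(ctrl.sign_off())"
```

```text
the job is handed in; nothing more can be done
None
```

The job is handed in: the wheel is clamped after about 2.5 rad of tightening in two strokes. The spring compression, estimated from the turn at 9–13 mm rather than measured, is inside the 7.8–14.5 mm range, and the lever is released, down in mesh by the pictures.

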